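Prime the tall disinfectant pump on the lab bench

ROBOT

A 6-joint arm with a two-finger parallel gripper is mounted at the origin on the work surface. World frame = base frame: x ahead of the robot, y to its left, z up, the work surface at z = 0. Lengths are in mm, angles in rad, forces in N, time in s.
With the tool pointing down it reaches from about 250 to 725 mm from the base axis. Payload 9.7 kg.
Tool frame: the origin (TCP) lies at the very end of the fingers, on their centre line; the grasp point (between the pads) lies 19 mm behind it (manip.hold_point_z is the distance from the TCP to the grasp point, in mm); z points along the fingers, y is the line along which they close (so a half turn about z gives the same grasp; the last joint's range is limited). The gripper opens to 85 mm and grips with 20 to 120 N. Pads are 22 mm wide; open, the fingers measure 114 mm over their backs; the gripper's body (76 mm by 85 mm) begins 54 mm behind the grasp point. The pads swing forward as they close: fully open they stand 13 mm farther back than shut.
Start: joints at [1.175, 0.087, 0.176, 1.66, 0, 1.571], TCP at [212.048, 507.477, 231.284] pointing down, gripper open.
Joint ranges: [-3.13, 3.13], [-0.85, 1.81], [-1.15, 1.24], [-2.2, 2.28], [-1.44, 1.52], [-3.14, 3.14]. Speed limits (rad/s): [2.22, 2.22, 2.57, 3.14, 3.14, 3.14].

INTERFACE

Orientations are given as a unit quaternion [w, x, y, z].
In Python, from cell import manip gives the robot as it stands.
- The arm moves only by the shell command python3 steer.py 'ROWS' [FORCE]. ROWS is a JSON list of rows, 1 to 10 of them, each of 5 numbers: the opening from 0.0 (shut) to 1.0 (fully open), then dx, dy, dz in mm, then a turn about the tool's z in rad; each row is the pose to reach, as a shift and turn from the pose commanded when the command began, along the tool's axes at that moment; what a row does not reach only later rows make up. A row lasts 1/12 s, in which the tool goes at most 41.7 mm and 0.125 rad, less where a joint would pass 70% of its speed; a pose out of reach is approached as far as the arm can. The fingers move at their own pace and stop on an object; FORCE is the grip in N (left out, the last holds). Time passes only in rows, so rows that do not move let the fingers close. It prints the time, the measured TCP pose, the force, the opening and the grip force at its end.
- manip.read_state(): the state, without advancing time (a new reading comes with each control period).
- manip.read_camera(name): name is "side" or "top"; returns (picture, depth): 384x512x3 uint8, red, green, blue; 384x512 float32, mm along the optical axis (not along the pixel's ray), 0 where there is no reading.
- manip.get_calibration(name): a dict with "fx", "fy", "cx", "cy" (pixels), "R" (3x3) and "t" (3): a world point X has camera coordinates R X + t. Camera axes: x right, y down, z forward; pixel columns grow to the right and rows downward; lengths in mm; the calibration is good to about 2 mm. A picture is of the moment at which its call begins. get_calibration takes no time and is no camera call.
- manip.finish_job(): hands the job in; it is judged then, once.
The state is a dict: "time_s": time; "q": joint angles; "joint_vel": joint speeds; "tau": joint torques, N m; "ee_pos": TCP position; "tool_rot": TCP orientation; "ft_force": force on the tool from outside, world axes, zero at the start; "moment": the same for the moment, N m; "width": opening from 0.0 (shut) to 1.0 (fully open); "grasp_force": force on a finger pad.
Only numpy, scipy, OpenCV 4.12 (cv2) and the standard library are available. Lean on these libraries where they do the work, as an engineer would, in place of code of your own. Each camera call takes 0.05 s, during which the arm holds its last target. There are 200 camera calls.

TASK

Prime the taller of the two pump bottles on the bench: press its pump head all the way down from above, then let go so that it springs fully back up. Do not press the shorter pump, and leave the loose screw-capped bottle standing where it is.

Things in the scene. Friction and masses are not known exactly. Their poses are not given: they have to be found in the camera images.
- tall_top (a point): Centre of the flat top of the pump head to press, on the taller pump bottle. Round white head 40 mm across, 15 mm thick; a 9 mm thick nozzle sticks out to the point's -x, to 52 mm from the axis. Off-white bottle, 72 mm across, in a steel holder (plate 104 mm across) screwed to the bench: it cannot move. Top 230 mm above the bench when up; it sinks with the head; z up.
- tall_pump (a joint): How far the tall bottle's pump head is pressed down, in m: 0 fully up, 0.014 fully down (hard stop). A spring pushes it back up: about 2 N to start it moving, about 9 N at the stop.
- squat_top (a point): Centre of the flat top of the pump head on the shorter pump bottle (not to be pressed). Same head, nozzle and spring, on a bottle 90 mm across in the same kind of screwed-down holder; the top stands 160 mm above the bench.
- capped: Loose upright bottle, about 0.5 kg: off-white body like the tall pump bottle's, 72 mm across, but a plain white screw cap 42 mm across and no nozzle; 193 mm high. Origin: centre of its underside, z up. The three bottles stand in a rough row across the bench in any order, axes at least 110 mm apart; a 100 mm high tube rack stands beyond them.

How it is judged:
By the outcome, as a careful person would: the job done as asked, in the order asked, and still so for the second after the job is handed in, with the robot touching nothing.
It also fails if it takes over 27 s, if anything falls off the work surface, if the arm or the gripper's body presses on something with over 40 N, if the wrist force passes 120 N, or if a joint passes its speed limit or range.

## Working session

There is one attempt and no reset: what is moved stays moved. The work goes in short steps, Python scripts to look and compute and a shell command to move; the robot and the scene stay as the last step left them, time stands still between calls to the robot, and variables do not carry over. Pictures are saved under pics/ and viewed, at most 10 in all, crops included, and the job is handed in when it is done.

```bash
ls; mkdir -p pics; python3 - <<'E'
from cell import manip
import cv2,numpy as np
for n in("side","top"):
    p,d=manip.read_camera(n); cv2.imwrite(f"pics/{n}0.png",p[:,:,::-1]); np.savez(f"{n}0.npz",p=p,d=d)
    c=manip.get_calibration(n); print(n,c)
s=manip.read_state(); print(s["time_s"],s["ee_pos"],s["tool_rot"],s["width"])
E
```

```text
cell.py
pics
steer.py
side {'fx': 394.17473556312234, 'fy': 394.17473556312234, 'cx': 258.68983187736995, 'cy': 198.21926587360278, 'R': array([[ 0.90946175, -0.41547883,  0.01602063],
       [-0.23637116, -0.54833505, -0.80215794],
       [ 0.34206432,  0.72574515, -0.59689696]]), 't': array([-481.88933434,  270.16626729,  605.62543022])}
top {'fx': 445.6358216595313, 'fy': 445.6358216595313, 'cx': 249.91049505877737, 'cy': 188.9556727294905, 'R': array([[ 0.00284383, -0.99999115,  0.00309972],
       [-0.994222  , -0.00316001, -0.10729688],
       [ 0.10730573, -0.00277668, -0.99422219]]), 't': array([   6.39319554,  540.88936764, 1086.98992417])}
0.1 [211.97543664 507.29810456 230.66451024] [-1.11714423e-04  1.96610714e-01  9.80481450e-01 -5.84502669e-04] 1.005255438537447
```

View pics/side0.png

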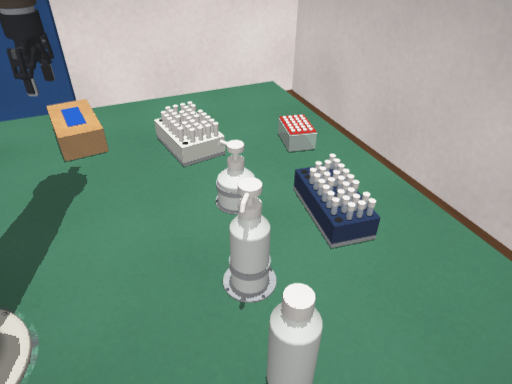

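View pics/top0.png

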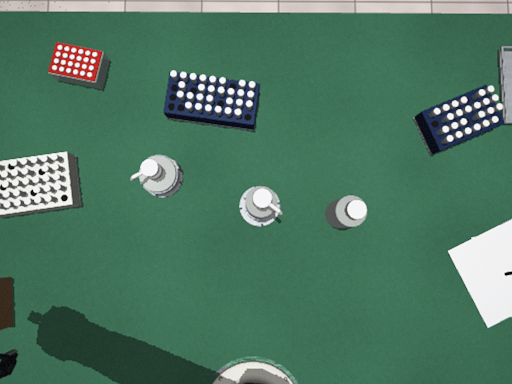

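The side view shows the short pump's head at about (235,147), the tall pump's head with its nozzle at about (250,187), and the screw-capped bottle at about (298,297). In the top view they are at (149,169), (262,198) and (356,210). Next I measure the positions from both views.

```bash
cat > look.py <<'E'
import numpy as np
from cell import manip
def cloud(n,d):
    c=manip.get_calibration(n); v,u=np.mgrid[:d.shape[0],:d.shape[1]]
    P=np.stack([(u-c["cx"])/c["fx"]*d,(v-c["cy"])/c["fy"]*d,d],-1)-c["t"]
    return np.where(d[...,None]>0,P@c["R"],np.nan)
E
python3 - <<'E'
import numpy as np,cv2
from look import *
W={"top":{"squat":(149,169),"tall":(262,198),"cap":(356,210)},"side":{"squat":(235,147),"tall":(250,187),"cap":(298,297)}}
for n in W:
    z=np.load(n+"0.npz"); P=cloud(n,z["d"])
    for k,(u,v) in W[n].items():
        Q=P[v-22:v+23,u-22:u+23].reshape(-1,3); Q=Q[~np.isnan(Q[:,0])]
        c=P[v,u]; T=Q[(abs(Q[:,2]-np.nanmedian(P[v-2:v+3,u-2:u+3,2]))<5)]
        (x,y),r=cv2.minEnclosingCircle(T[:,:2].astype(np.float32))
        print(n,k,"px",c.round(1),"mean",T.mean(0).round(1),len(T),"circ",round(x,1),round(y,1),round(r,1),"lo",T[:,:2].min(0).round(),"hi",T[:,:2].max(0).round(),"zmax",Q[:,2].max().round(1))
E
```

```text
top squat px [570.6 232.5 159.5] mean [573.6 235.7 159.5] 273 circ 568.4 244.3 32.0 lo [553. 214.] hi [593. 273.] zmax 164.0
top tall px [500.7 -16.2 229.6] mean [500.7 -17.2 229.6] 315 circ 493.8 -24.5 31.8 lo [476. -51.] hi [522.   4.] zmax 234.9
top cap px [ 478.9 -217.2  192.6] mean [ 481.7 -217.   192.9] 295 circ 482.1 -217.3 20.6 lo [ 462. -237.] hi [ 503. -198.] zmax 198.6
side squat px [569.2 216.9 160.4] mean [572.5 230.  158.6] 158 circ 567.9 240.1 30.0 lo [554. 211.] hi [593. 267.] zmax 161.7
side tall px [499.1 -25.6 229.3] mean [499.  -21.8 228.7] 341 circ 495.1 -27.9 30.5 lo [474. -52.] hi [521.   2.] zmax 231.2
side cap px [ 479.7 -221.1  192.1] mean [ 480.1 -221.4  192.1] 742 circ 481.5 -219.0 21.4 lo [ 461. -240.] hi [ 502. -199.] zmax 194.3
```

```bash
python3 - <<'E'
from cell import manip
import numpy as np
from scipy.spatial.transform import Rotation as R
s=manip.read_state(); w,x,y,z=s["tool_rot"]
M=R.from_quat([x,y,z,w]).as_matrix(); print(M.round(3)); print(M.T@(np.array([501.5,-16.5,280])-s["ee_pos"]), s["ft_force"])
E
```

```text
[[-0.923  0.386 -0.   ]
 [ 0.386  0.923 -0.001]
 [-0.    -0.001 -1.   ]]
[-469.08999373 -371.73572974  -48.88806291] [-0.0709519   0.14838928  0.65394261]
```

```bash
python3 steer.py '[[0,-15,-12,-35],[0,-40,-32,-49],[0,-72,-57,-49],[0,-104,-82,-49],[0,-136,-107,-49],[0,-168,-132,-49],[0,-200,-157,-49],[0,-232,-183,-49],[0,-264,-208,-49],[0,-296,-233,-49]]' 40
```

```text
Traceback (most recent call last):
  File "steer.py", line 5, in <module>
    connect(sys.argv[1:4])
    ~~~~~~~^^^^^^^^^^^^^^^
ValueError: each row has 5 numbers
```

```bash
python3 steer.py '[[0,-15,-12,-35,0],[0,-40,-32,-49,0],[0,-72,-57,-49,0],[0,-104,-82,-49,0],[0,-136,-107,-49,0],[0,-168,-132,-49,0],[0,-200,-157,-49,0],[0,-232,-183,-49,0],[0,-264,-208,-49,0],[0,-296,-233,-49,0]]' 40
```

```text
time_s: 0.93
ee_pos: [395.7, 176.4, 280.2]
tool_rot: [0.0, 0.197, 0.981, 0.0]
ft_force: [0.1, 0.9, 0.1]
width: -0.006
grasp_force: 0.0
```

```bash
python3 steer.py '[[0,-32,-25,0,0],[0,-64,-50,0,0],[0,-96,-76,0,0],[0,-128,-101,0,0],[0,-155,-123,0,0],[0,-170,-135,0,0],[0,-173,-138,0,0],[0,-173,-138,0,0]]'; python3 - <<'E'
from cell import manip
import numpy as np,cv2
from look import cloud
from scipy.spatial.transform import Rotation as R
s=manip.read_state(); w,x,y,z=s["tool_rot"]
M=R.from_quat([x,y,z,w]).as_matrix(); print(M.T@(np.array([501.5,-16.5,230])-s["ee_pos"]), s["ee_pos"],s["ft_force"],s["width"],s["q"])
p,d=manip.read_camera("side"); cv2.imwrite("pics/side1.png",cv2.resize(p[60:320,120:380,::-1],None,fx=2.2,fy=2.2))
E
```

```text
time_s: 1.6
ee_pos: [501.9, -16.7, 279.6]
tool_rot: [-0.001, 0.198, 0.98, -0.0]
ft_force: [0.9, 0.3, 0.2]
width: -0.0
grasp_force: 0.0
[3.55779960e-01 4.91547829e-02 4.95594798e+01] [501.88411777 -16.68666574 279.55894107] [0.8907151  0.309601   0.23637603] -0.00047873394016657313 [-3.32465332e-02 -2.49722148e-03  1.78222066e-01  1.75303468e+00
  1.89081482e-05  3.64826003e-01]
```

View pics/side1.png

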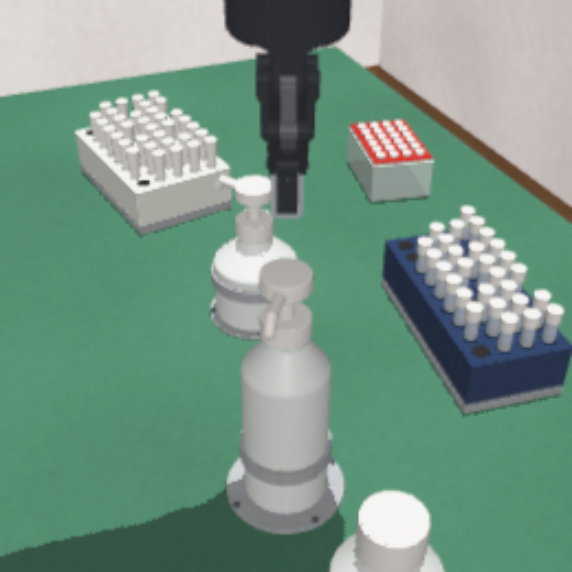

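```bash
python3 steer.py '[[0,0,0,20,0],[0,0,0,36,0],[0,0,0,44,0],[0,0,0,48,0],[0,0,0,51,0],[0,0,0,53,0],[0,0,0,55,0],[0,0,0,55,0]]'
```

```text
time_s: 2.32
ee_pos: [501.9, -15.3, 225.9]
tool_rot: [0.0, 0.196, 0.981, 0.0]
ft_force: [-1.0, 2.2, 3.8]
width: 0.002
grasp_force: 1.8
```

The picture shows the shut fingertips at crop (287,213), right above the tall head at (287,280). Contact is confirmed at 3.8 N, so I keep pressing slowly to the hard stop.

```bash
python3 steer.py '[[0,0,0,2,0],[0,0,0,4,0],[0,0,0,6,0],[0,0,0,8,0],[0,0,0,9,0],[0,0,0,9,0]]'
```

```text
time_s: 2.82
ee_pos: [502.0, -15.5, 216.9]
tool_rot: [0.001, 0.197, 0.98, 0.0]
ft_force: [-2.6, 4.2, 7.3]
width: 0.004
grasp_force: 3.8
```

```bash
python3 steer.py '[[0,0,0,1,0],[0,0,0,2,0],[0,0,0,2,0]]'
```

```text
time_s: 3.07
ee_pos: [502.0, -15.4, 216.0]
tool_rot: [0.001, 0.197, 0.98, 0.001]
ft_force: [-4.9, 3.6, 12.9]
width: 0.002
grasp_force: 6.6
```

```bash
python3 steer.py '[[0,0,0,1,0],[0,0,0,1,0]]'
```

```text
time_s: 3.23
ee_pos: [502.1, -15.5, 215.9]
tool_rot: [0.002, 0.197, 0.98, 0.001]
ft_force: [-5.5, 3.1, 19.2]
width: -0.001
grasp_force: 9.6
```

The commanded 1 mm moved the tip only 0.1 mm, and the force rose to 19 N, so this is the hard stop. I release straight up and move away, then check.

```bash
python3 steer.py '[[0,0,0,-4,0],[0,0,0,-10,0],[0,0,0,-20,0],[0,0,0,-40,0],[0,0,0,-75,0],[0,0,0,-100,0],[0,0,0,-100,0],[0,0,0,-100,0]]'; python3 steer.py '[[0,30,20,0,0],[0,60,45,0,0],[0,90,70,0,0],[0,110,90,0,0],[0,120,95,0,0],[0,120,95,0,0]]'; python3 - <<'E'
from look import *
import cv2
for n,w in(("side",[(250,187)]),("top",[(262,198),(149,169),(356,210)])):
    p,d=manip.read_camera(n); P=cloud(n,d); P0=cloud(n,np.load(n+"0.npz")["d"])
    for u,v in w: print(n,u,v,np.nanmedian(P[v-2:v+3,u-2:u+3],(0,1)).round(1),np.nanmedian(P0[v-2:v+3,u-2:u+3],(0,1)).round(1))
    cv2.imwrite(f"pics/{n}2.png",p[:,:,::-1])
E
```

```text
time_s: 3.9
ee_pos: [502.4, -16.0, 314.6]
tool_rot: [0.001, 0.197, 0.98, -0.0]
ft_force: [0.9, 0.1, -0.5]
width: -0.004
grasp_force: 0.0
time_s: 4.4
ee_pos: [426.4, 119.6, 312.6]
tool_rot: [-0.0, 0.195, 0.981, -0.0]
ft_force: [0.7, -0.1, -0.6]
width: 0.002
grasp_force: 0.0
side 250 187 [498.7 -26.1 229.6] [498.8 -26.4 229.6]
top 262 198 [500.6 -16.2 230.4] [500.5 -16.2 230. ]
top 149 169 [476.2  92.7 777.9] [570.6 232.2 159.6]
top 356 210 [ 478.9 -217.4  193.1] [ 478.9 -216.9  193.3]
```

View pics/side2.png

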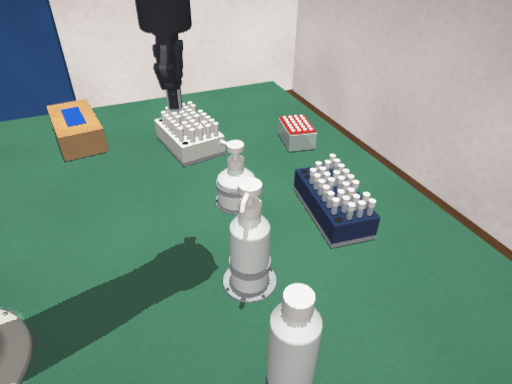

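The tall head is back up at (250,187), measured at 230 mm. The squat head at (235,147) and the capped bottle at (298,297) look the same as at the start, and the arm is clear of everything.

```bash
python3 -c "
from cell import manip
print(manip.finish_job())"
```

```text
the job is handed in; nothing more can be done
None
```

I pressed the tall pump to its hard stop (19 N, head down 14 mm) and it sprang back to 230 mm; the shorter pump was not touched, the capped bottle hasn't moved, and I handed the job in about 4.5 s into the run.

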